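# Top up the baby monitor's battery box and hold its sprung cover shut

## Task

Put a spare battery, contact nub up, into each empty well of the baby monitor's open battery box, pushed or dropped fully home, and leave the one left over standing in the blue tray. Then swing the sprung cover over until it is fully shut against its stop and keep it pressed down there, without forcing it, so that I can drive its safety screw from the front: finish while still holding it shut. Leave the camera, jar, rattle and screwdriver where they are.

Things in the scene. Friction and masses are not known exactly. Their poses are not given: they have to be found in the camera images.
- box_rim (a point): centre of the flat top rim of the white plastic battery box, fixed to the dresser: 78 mm wide (x), 176 mm long (y), 36 mm high. The four wells stand in one row along y, 42 mm apart, centred here. z up; x points from the hinge side (nearer the robot) to the free side, within 0.35 rad of straight away from the robot. Batteries leave only 16 mm between neighbours: grip them across the row, fingers at -x and +x
- hinge_mid (a point): middle of the cover's hinge axis, on the box's rim 36 mm above the dresser, 39 mm from box_rim on its -x side; same axes as box_rim: y along the hinge, x level across the box towards the free side, z up
- well1_seat (a point): where the centre of a battery lies when it is home in this one of the four round wells: on the well's axis, 30 mm above the dresser, 6 mm below the rim; z up. Bore 29 mm, mouth chamfered 2 mm, floor 31 mm below the rim, so a battery that is home stands 19 mm proud of the rim. Two of the four wells are empty; which ones changes
- well2_seat (a point): where the centre of a battery lies when it is home in this one of the four round wells: on the well's axis, 30 mm above the dresser, 6 mm below the rim; z up. Bore 29 mm, mouth chamfered 2 mm, floor 31 mm below the rim, so a battery that is home stands 19 mm proud of the rim. Two of the four wells are empty; which ones changes
- well3_seat (a point): where the centre of a battery lies when it is home in this one of the four round wells: on the well's axis, 30 mm above the dresser, 6 mm below the rim; z up. Bore 29 mm, mouth chamfered 2 mm, floor 31 mm below the rim, so a battery that is home stands 19 mm proud of the rim. Two of the four wells are empty; which ones changes
- well4_seat (a point): where the centre of a battery lies when it is home in this one of the four round wells: on the well's axis, 30 mm above the dresser, 6 mm below the rim; z up. Bore 29 mm, mouth chamfered 2 mm, floor 31 mm below the rim, so a battery that is home stands 19 mm proud of the rim. Two of the four wells are empty; which ones changes
- cell1_mid (a point): centre, half-way up, of one of five identical upright batteries (size C: 26.2 mm across, 50 mm high with the 1.5 mm contact nub on top, about 70 g); z points to the nub. Two stand in wells already and three stand in the tray, at least 45 mm apart along the tray's y; which is which changes. All stand 5 mm above the dresser.
- cell2_mid (a point): centre, half-way up, of one of five identical upright batteries (size C: 26.2 mm across, 50 mm high with the 1.5 mm contact nub on top, about 70 g); z points to the nub. Two stand in wells already and three stand in the tray, at least 45 mm apart along the tray's y; which is which changes. All stand 5 mm above the dresser.
- cell3_mid (a point): centre, half-way up, of one of five identical upright batteries (size C: 26.2 mm across, 50 mm high with the 1.5 mm contact nub on top, about 70 g); z points to the nub. Two stand in wells already and three stand in the tray, at least 45 mm apart along the tray's y; which is which changes. All stand 5 mm above the dresser.
- cell4_mid (a point): centre, half-way up, of one of five identical upright batteries (size C: 26.2 mm across, 50 mm high with the 1.5 mm contact nub on top, about 70 g); z points to the nub. Two stand in wells already and three stand in the tray, at least 45 mm apart along the tray's y; which is which changes. All stand 5 mm above the dresser.
- cell5_mid (a point): centre, half-way up, of one of five identical upright batteries (size C: 26.2 mm across, 50 mm high with the 1.5 mm contact nub on top, about 70 g); z points to the nub. Two stand in wells already and three stand in the tray, at least 45 mm apart along the tray's y; which is which changes. All stand 5 mm above the dresser.
- tray_floor (a point): centre of the inner floor (5 mm above the dresser) of a fixed, shallow pastel blue plastic tray, 120 mm (x) by 190 mm (y) outside, walls 4 mm thick and 16 mm high above the dresser, z up
- cover (a joint): angle of the box's hinged cover, rad: 0 = fully shut on its stop, growing as it opens. It starts open at 2.05 to 2.3 (end of travel 2.35), leaning back from the wells towards the robot. A hinge spring (0.17 N m/rad, at rest at 2.2, friction 0.04 N m) pushes it open: about 5 N at the free edge hold it shut, and let go it flies open. It clears batteries that are home
- cover_lip (a point): middle of the free edge of the cover's flat outer face; axes move with the cover: x from hinge to free edge, z out of the outer face (up when shut). The cover is a shallow tray 184 mm long, free edge 81 mm from the hinge axis along x and outer face 30 mm above it when shut (66 mm over the dresser). To shut it, push this face from the robot's side over and down, in an arc about the hinge
- camera_at (a point): underside centre of the loose white monitor camera on its small round stand, 72 mm across and 132 mm high: not to be moved
- jar_at (a point): underside centre of a loose glass jar with aluminium lid, 72 mm across, 105 mm high: not to be moved
- rattle_at (a point): underside centre of the ring of a loose yellow hard silicone rattle, 72 mm ring with a 42 mm drum at its +x side, 24 mm high: not to be moved
- driver_at (a point): loose screwdriver lying along x of this point, 170 mm long, handle 26 mm thick, this point at its middle on the dresser: not to be moved
Not all that is in view belongs to the job. Of the things that look like the part that bears tray_floor, take the one that is farthest to the robot's right at the start.

How it is judged:
On the way, in this order (a step that is already met when the one before it is completed fails the run):
1. all four wells hold a battery, nub up and fully down, while the cover still stands open (distance between any of cell1_mid, cell2_mid, cell3_mid, cell4_mid, cell5_mid and well1_seat below 0.004 m and distance between any of cell1_mid, cell2_mid, cell3_mid, cell4_mid, cell5_mid and well2_seat below 0.004 m and distance between any of cell1_mid, cell2_mid, cell3_mid, cell4_mid, cell5_mid and well3_seat below 0.004 m and distance between any of cell1_mid, cell2_mid, cell3_mid, cell4_mid, cell5_mid and well4_seat below 0.004 m and angle between each of cell1_mid, cell2_mid, cell3_mid, cell4_mid, cell5_mid's own z axis and vertical below 0.1 rad and value of joint cover above 1.2 rad), for 0.2 s.
2. the cover is swung shut against its stop (value of joint cover below 0.04 rad), for 0.2 s.
At the end, for the whole second after the job is handed in: Every well holds a battery, nub up, within 4 mm of the well's axis, 3 mm of its floor and 0.1 rad of upright; one battery stands upright in the tray; the cover is at rest within 0.04 rad (3 mm at its lip) of its shut stop, and the robot presses on it with over 1.5 N (distance between any of cell1_mid, cell2_mid, cell3_mid, cell4_mid, cell5_mid and well1_seat below 0.004 m and distance between any of cell1_mid, cell2_mid, cell3_mid, cell4_mid, cell5_mid and well2_seat below 0.004 m and distance between any of cell1_mid, cell2_mid, cell3_mid, cell4_mid, cell5_mid and well3_seat below 0.004 m and distance between any of cell1_mid, cell2_mid, cell3_mid, cell4_mid, cell5_mid and well4_seat below 0.004 m and angle between each of cell1_mid, cell2_mid, cell3_mid, cell4_mid, cell5_mid's own z axis and vertical below 0.1 rad and ((x of cell1_mid in the frame of tray_floor between -0.056 and 0.056 m and y of cell1_mid in the frame of tray_floor between -0.091 and 0.091 m) or (x of cell2_mid in the frame of tray_floor between -0.056 and 0.056 m and y of cell2_mid in the frame of tray_floor between -0.091 and 0.091 m) or (x of cell3_mid in the frame of tray_floor between -0.056 and 0.056 m and y of cell3_mid in the frame of tray_floor between -0.091 and 0.091 m) or (x of cell4_mid in the frame of tray_floor between -0.056 and 0.056 m and y of cell4_mid in the frame of tray_floor between -0.091 and 0.091 m) or (x of cell5_mid in the frame of tray_floor between -0.056 and 0.056 m and y of cell5_mid in the frame of tray_floor between -0.091 and 0.091 m)) and value of joint cover below 0.04 rad and velocity of joint cover below 0.1 rad/s and contact force between any of the fingers, the arm and cover above 1.5 N); the arm keeps its last pose, push and grip.
It fails at once if the monitor camera moved by more than 25 mm (distance of camera_at from where it was at the start of the episode above 0.025 m).
It fails at once if the glass jar moved by more than 25 mm (distance of jar_at from where it was at the start of the episode above 0.025 m).
It fails at once if the rattle moved by more than 25 mm (distance of rattle_at from where it was at the start of the episode above 0.025 m).
It fails at once if the screwdriver moved by more than 25 mm (distance of driver_at from where it was at the start of the episode above 0.025 m).
It fails at once if cover pressed with more than 60 N (contact force between any of the fingers, the arm and cover above 60 N).
It also fails if it takes over 69 s, if anything falls off the work surface, if the arm or the gripper's body presses on something with over 40 N, if the wrist force passes 120 N, or if a joint passes its speed limit or range.

## Robot

A 6-joint arm with a two-finger parallel gripper is mounted at the origin on the work surface. World frame = base frame: x ahead of the robot, y to its left, z up, the work surface at z = 0. Lengths are in m, angles in rad, forces in N, time in s.
With the tool pointing down it reaches from about 0.35 to 0.85 m from the base axis. Payload 8.1 kg.
Tool frame: the origin (TCP) lies between the finger pads; the fingertips stand 11 mm ahead of it and the grasp point (between the pads) lies 8 mm behind it; y points along the fingers, x is the direction in which the jaws open and shut, and the axes are right-handed (so a half turn about y gives the same grasp; the last joint's range is limited). The gripper opens to 93 mm and grips with 3 to 60 N. Pads are 15 mm wide; open, the fingers measure 128 mm over their backs; the gripper's body (75 mm by 188 mm) begins 65 mm behind the grasp point.
Start: joints at [-1.33, 0.13, 1.488, -0, 1.523, -0.085], TCP at [0.192, -0.568, 0.23] pointing down, gripper open.
Joint ranges: [-2.96, 2.96], [-0.89, 2.26], [0.02, 2.5], [-1.34, 4.48], [0, 2.73], [-2.66, 2.66]. Speed limits (rad/s): [2.39, 2.39, 2.79, 3.14, 3.14, 3.14].

## Interface

Orientations are given as a rotation vector (axis times angle).
In Python, from plant import readout, optics, robot gives the robot as it stands.
- The arm moves only by the shell command python3 -m creep 'ROWS' [FORCE]. ROWS is JSON, a list that holds one entry, the list of rows, each a list of 7 numbers: the closure, from 0 (fully open) to 1 (shut), then the shift along the tool's x, y, z in cm, then the turn, a rotation vector about the tool's x, y, z in degrees. In form: [[[grip, x, y, z, wx, wy, wz], ...]]. A call has exactly 8 rows; each row shifts and turns the pose as measured when the row begins, along the tool's axes as they then stand; what a row does not reach is not made up. A row lasts 1/10 s, in which the tool goes at most 50 mm and 8.59 degrees, less where a joint would pass 70% of its speed; a pose out of reach is approached as far as the arm can. A call is refused whole if a number of a shift passes 5 or a number of a turn 8.59, either way. A call with a gripper value outside its range is refused whole. The fingers move at their own pace and stop on an object; FORCE is the grip in N (left out, the last holds). Time passes only in rows, so rows that do not move let the fingers close, or fill a call up. It gives the time, the measured TCP pose, the force and the opening at its end, in the units of the state.
- readout.read_state(): the state, without advancing time (a new reading comes with each control period).
- optics.read_camera(name): name is "scene" or "top" or "wrist"; returns a dict with "frame" (480x640x3 uint8, red, green, blue), "depth" (480x640 float32, m along the optical axis (not along the pixel's ray), 0 where there is no reading), "intrinsics" (3x3 intrinsics, pixels), "R" (3x3) and "t" (3): a world point X has camera coordinates R X + t. Camera axes: x right, y down, z forward; pixel columns grow to the right and rows downward; lengths in m; the calibration is good to about 2 mm. A picture is of the moment at which its call begins.
- robot.close_job(): hands the job in, once; it reports no verdict.
The state is a dict: "t": time; "q": joint angles; "dq": joint speeds; "joint_torque": joint torques, N m; "tool_pos": TCP position; "orientation": TCP orientation; "force": force on the tool from outside, world axes, zero at the start; "wrist_torque": the same for the moment, N m; "opening": finger opening in m.
Only numpy, scipy, OpenCV 4.12 (cv2) and the standard library are available. Lean on these libraries where they do the work, as an engineer would, in place of code of your own. Each camera call takes 0.05 s, during which the arm holds its last target. There are 200 camera calls.

## Working session

There is one attempt and no reset: what is moved stays moved. The work goes in short steps, Python scripts to look and compute and a shell command to move; the robot and the scene stay as the last step left them, time stands still between calls to the robot, and variables do not carry over. Pictures are saved under pics/ and viewed, about 8 in all and at most 12, crops included, and the job is handed in when it is done.

```bash
ls; mkdir -p pics; python3 - <<'E'
from plant import readout, optics
import cv2, numpy as np
s=readout.read_state(); print(s)
for n in ("scene","top"):
    c=optics.read_camera(n); cv2.imwrite(f"pics/{n}0.png",c["frame"][:,:,::-1]); np.savez(f"{n}0.npz",**c)
    print(n,c["intrinsics"].tolist(),c["R"].tolist(),c["t"].tolist())
E
```

```text
pics
{'t': 0.0, 'q': array([-1.33041686e+00,  1.31175104e-01,  1.48929128e+00, -1.79882976e-06,
        1.52299478e+00, -8.53624692e-02]), 'dq': array([ 4.29836931e-05, -5.32800791e-04,  1.05728671e-03,  5.47093424e-04,
       -7.51315413e-04, -2.90764188e-03]), 'joint_torque': array([-3.23048507e-04, -5.59840572e+01, -4.91764891e+01,  7.68616889e-02,
        3.52990581e-02, -1.63271097e-04]), 'tool_pos': array([ 0.19191583, -0.56789088,  0.22857252]), 'orientation': array([-1.34462886,  0.9669799 , -0.96462665]), 'force': array([ 0.3102656 , -0.12751713, -0.55048073]), 'wrist_torque': array([-0.02537934, -0.03109201,  0.0035966 ]), 'opening': 0.09294550767482797}
scene [[555.7893812731555, 0.0, 310.912913484225], [0.0, 555.7893812731555, 240.49243868601343], [0.0, 0.0, 1.0]] [[-0.4108809559057528, 0.9115235656843277, 0.017367477540039315], [0.5629586505824234, 0.26865291186813833, -0.7816029495077326], [-0.7171153308976117, -0.3113685953125321, -0.6235344417469729]] [0.23383532315050012, -0.23472656133333628, 1.5889522246037706]
top [[435.29169337516066, 0.0, 315.8047849954042], [0.0, 435.29169337516066, 246.34704958522892], [0.0, 0.0, 1.0]] [[0.006163066289059695, -0.999684739127763, -0.02434006920641138], [-0.9960108994947695, -0.003969978764892876, -0.08914329675430721], [0.08901856380293288, 0.024792370271164838, -0.9957213634721314]] [0.009366711393113717, 0.5560145947145912, 1.0628946008407787]
```

View pics/scene0.png

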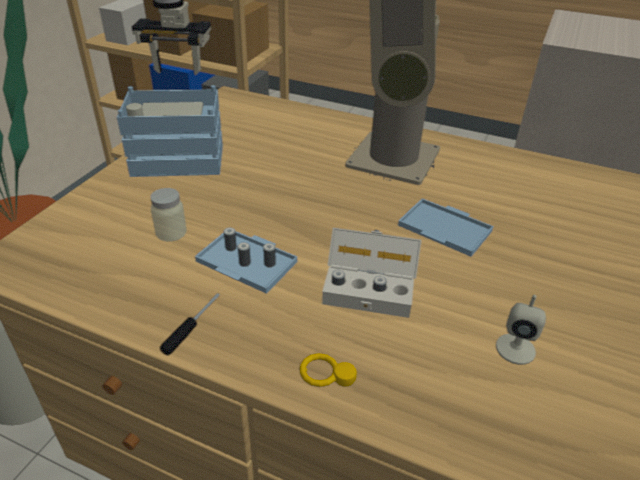

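View pics/top0.png

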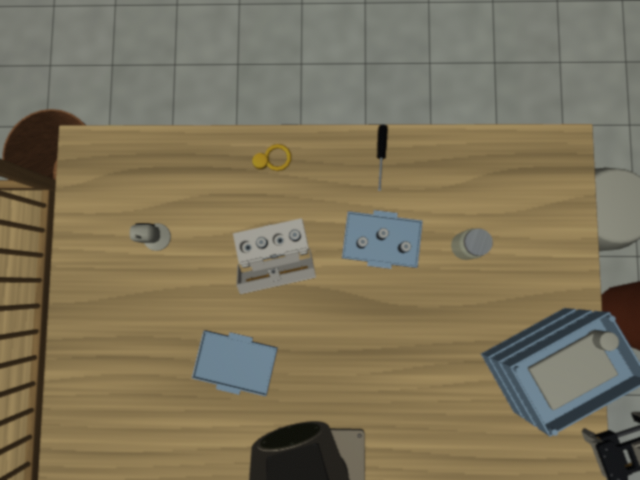

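```bash
python3 - <<'E'
from scipy.spatial.transform import Rotation as R
print(R.from_rotvec([-1.34462886,  0.9669799 , -0.96462665]).as_matrix().round(3))
E
```

```text
[[ 0.32  -0.     0.947]
 [-0.947  0.002  0.32 ]
 [-0.002 -1.     0.   ]]
```

```bash
cat > h.py <<'E'
import numpy as np, cv2
from plant import readout, optics
from scipy.spatial.transform import Rotation as Ro
def ray(c,u,v,z):
    "world point on pixel ray at height z"
    R,t,K=c["R"],c["t"],c["intrinsics"]
    d=R.T@np.linalg.solve(K,[u,v,1.]); o=-R.T@t
    return o+d*(z-o[2])/d[2]
def proj(c,X):
    p=c["intrinsics"]@(c["R"]@np.array(X)+c["t"]); return p[:2]/p[2]
def pts(c):
    v,u=np.mgrid[:480,:640]; z=c["depth"]
    p=np.stack([u*z,v*z,z],-1)@np.linalg.inv(c["intrinsics"]).T
    return (p-c["t"])@c["R"]
def st():
    s=readout.read_state(); M=Ro.from_rotvec(s["orientation"]).as_matrix(); return s,M
E
python3 - <<'E'
from h import *
a=dict(np.load("top0.npz")); b=dict(np.load("scene0.npz"))
i=cv2.resize(a["frame"][200:300,225:430],None,fx=3.9,fy=3.0*1.0,interpolation=cv2.INTER_CUBIC)
i=cv2.resize(a["frame"][205:297,225:430],None,fx=3.9,fy=3.9,interpolation=cv2.INTER_CUBIC)[:,:799]
j=cv2.resize(b["frame"][218:318,190:430],None,fx=3.33,fy=2.4,interpolation=cv2.INTER_CUBIC)[:,:799]
cv2.imwrite("pics/crop.png",np.vstack([i,j])[:,:,::-1])
P=pts(a)
# points at battery top height ~ .055
for nm,lo,hi in (("z~.055",.048,.060),):
    m=((P[...,2]>lo)&(P[...,2]<hi)&(a["depth"]>0)).astype(np.uint8)
    n,l,s,c=cv2.connectedComponentsWithStats(m)
    for k in range(1,n):
        if s[k,4]>8: print(s[k].tolist(),c[k].round(1),P[l==k].mean(0).round(4))
E
```

```text
[377, 228, 12, 11, 94] [382.5 233. ] [ 0.5866 -0.1505  0.0543]
[289, 230, 11, 11, 92] [294.1 234.7] [0.5817 0.0646 0.0544]
[256, 237, 11, 11, 95] [260.7 242. ] [0.5634 0.146  0.0541]
[357, 237, 11, 11, 95] [362.  241.6] [ 0.5655 -0.1006  0.0541]
[400, 241, 11, 11, 98] [404.9 246.2] [ 0.5545 -0.2042  0.054 ]
[456, 241, 8, 16, 25] [458.1 248.6] [ 0.5492 -0.3318  0.0543]
[279, 266, 33, 9, 58] [294.5 269.8] [0.4962 0.0628 0.0517]
[237, 269, 3, 9, 13] [238.1 272.4] [0.4891 0.1999 0.0542]
[243, 274, 25, 9, 46] [256.3 278.2] [0.4754 0.1557 0.0513]
[487, 309, 89, 50, 170] [531.1 333.3] [ 0.349  -0.5     0.0504]
[490, 360, 13, 22, 34] [495.9 371.1] [ 0.2603 -0.4145  0.0506]
[506, 390, 17, 28, 41] [514.3 403.7] [ 0.1861 -0.4551  0.0503]
```

View pics/crop.png

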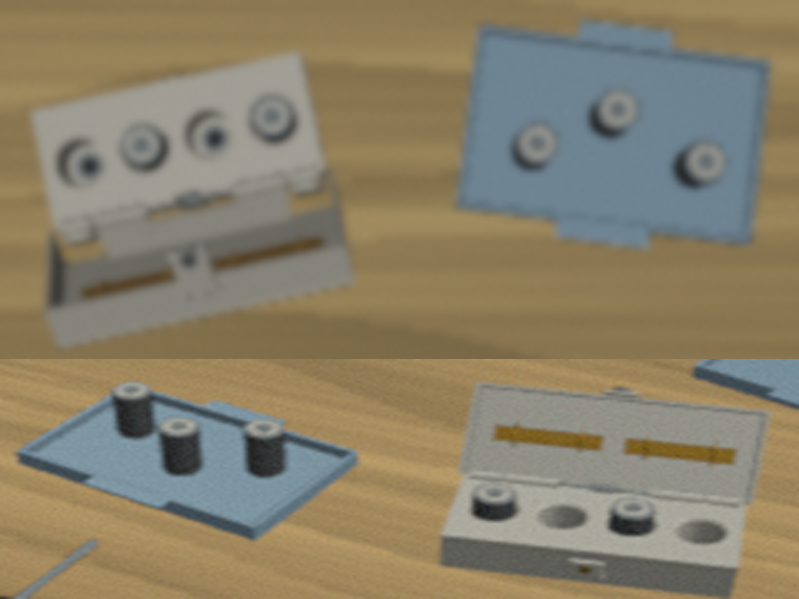

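The tray lookalikes in the top view are the loaded tray (383,240), the empty tray (235,362) and the crate stack (565,370). The loaded tray is the right-hand one of the two flat trays and it holds the three batteries, so that is the one meant. Empty wells are the leftmost (crop 80,163) and the third (crop 208,137). Both crops show this.

```bash
cat >> h.py <<'E'
def plan(tgt,head=None,n=8,grip=0.,tilt=0.):
    "suggest n rows to reach world tgt with jaw axis heading (deg), tool y down"
    s,M=st(); p=s["tool_pos"]
    h0=np.degrees(np.arctan2(M[1,0],M[0,0])); head=h0 if head is None else head
    def Rh(h):
        x=np.array([np.cos(h),np.sin(h),0]); y=np.array([0,0,-1.]); return np.stack([x,y,np.cross(x,y)],1)
    Re=Rh(np.radians(head)); rv=Ro.from_matrix(M.T@Re).as_rotvec()
    C,q=M,p; out=[]
    for k in range(1,n+1):
        N=M@Ro.from_rotvec(rv*k/n).as_matrix(); w=p+(np.array(tgt)-p)*k/n
        out.append([grip]+(C.T@(w-q)*100).round(1).tolist()+np.degrees(Ro.from_matrix(C.T@N).as_rotvec()).round(1).tolist()); C,q=N,w
    print("pos",p.round(4),"head",h0.round(2),"open",round(s["opening"],4),"F",s["force"].round(1),"t",round(s["t"],2))
    for r in out: print(r)
E
python3 -c "
from h import *
plan([.5655,-.1006,.15],12.7,16)"
```

```text
pos [ 0.1919 -0.568   0.2287] head -71.34 open 0.0932 F [-0.  -0.5  0.2] t 0.1
[0.0, -2.0, 0.5, 3.1, -0.0, -5.3, -0.0]
[0.0, -1.7, 0.5, 3.3, -0.0, -5.3, -0.0]
[0.0, -1.4, 0.5, 3.5, -0.0, -5.3, -0.0]
[0.0, -1.1, 0.5, 3.6, -0.0, -5.3, -0.0]
[0.0, -0.8, 0.5, 3.7, -0.0, -5.3, -0.0]
[0.0, -0.4, 0.5, 3.7, -0.0, -5.3, -0.0]
[0.0, -0.1, 0.5, 3.7, -0.0, -5.3, -0.0]
[0.0, 0.3, 0.5, 3.7, -0.0, -5.3, -0.0]
[0.0, 0.6, 0.5, 3.7, -0.0, -5.3, -0.0]
[0.0, 0.9, 0.5, 3.6, -0.0, -5.3, -0.0]
[0.0, 1.3, 0.5, 3.5, -0.0, -5.3, -0.0]
[0.0, 1.6, 0.5, 3.4, -0.0, -5.3, -0.0]
[0.0, 1.9, 0.5, 3.2, -0.0, -5.3, -0.0]
[0.0, 2.2, 0.5, 3.0, -0.0, -5.3, -0.0]
[0.0, 2.4, 0.5, 2.8, -0.0, -5.3, -0.0]
[0.0, 2.7, 0.5, 2.6, -0.0, -5.3, -0.0]
```

```bash
python3 -m creep '[[[0,-2,0.5,3.1,0,-5.3,0],[0,-1.7,0.5,3.3,0,-5.3,0],[0,-1.4,0.5,3.5,0,-5.3,0],[0,-1.1,0.5,3.6,0,-5.3,0],[0,-0.8,0.5,3.7,0,-5.3,0],[0,-0.4,0.5,3.7,0,-5.3,0],[0,-0.1,0.5,3.7,0,-5.3,0],[0,0.3,0.5,3.7,0,-5.3,0]]]'
python3 -m creep '[[[0,0.6,0.5,3.7,0,-5.3,0],[0,0.9,0.5,3.6,0,-5.3,0],[0,1.3,0.5,3.5,0,-5.3,0],[0,1.6,0.5,3.4,0,-5.3,0],[0,1.9,0.5,3.2,0,-5.3,0],[0,2.2,0.5,3,0,-5.3,0],[0,2.4,0.5,2.8,0,-5.3,0],[0,2.7,0.5,2.6,0,-5.3,0]]]'
python3 -c "
from h import *
plan([.5655,-.1006,.15],12.7,8)"
```

```text
t: 0.9
tool_pos: [0.3773, -0.326, 0.1839]
orientation: [-1.533, 0.384, -0.377]
force: [0.9, -0.7, 0.2]
opening: 0.0928
t: 1.7
tool_pos: [0.5576, -0.073, 0.14]
orientation: [-1.552, -0.219, 0.229]
force: [0.1, -1.0, 0.3]
opening: 0.0932
pos [ 0.5576 -0.073   0.14  ] head 16.39 open 0.0932 F [ 0.1 -1.   0.3] t 1.7
[0.0, -0.0, -0.1, -0.4, -0.1, 0.5, -0.0]
[0.0, -0.0, -0.1, -0.4, -0.1, 0.5, -0.0]
[0.0, 0.0, -0.1, -0.4, -0.1, 0.5, -0.0]
[0.0, 0.0, -0.1, -0.4, -0.1, 0.5, -0.0]
[0.0, 0.0, -0.1, -0.4, -0.1, 0.5, -0.0]
[0.0, 0.0, -0.1, -0.4, -0.1, 0.5, -0.0]
[0.0, 0.0, -0.1, -0.4, -0.1, 0.5, -0.0]
[0.0, 0.0, -0.1, -0.4, -0.1, 0.5, -0.0]
```

```bash
python3 -m creep '[[[0,0,-0.3,-1,-0.2,1.2,0],[0,0,-0.3,-1,-0.2,1.2,0],[0,0,-0.3,-1,-0.2,1.2,0],[0,0,0,0,0,0,0],[0,0,0,0,0,0,0],[0,0,0,0,0,0,0],[0,0,0,0,0,0,0],[0,0,0,0,0,0,0]]]'
python3 - <<'E'
from h import *
plan([.5655,-.1006,.15],12.7,4)
c=optics.read_camera("wrist"); np.savez("w1.npz",**c); f=c["frame"].copy()
for X in ((.5655,-.1006,.055),(.5866,-.1505,.055),(.5545,-.2042,.055)): 
    q=proj(c,X); print(q.round(1)); cv2.drawMarker(f,tuple(int(v) for v in q.round()),(255,0,0),0,12)
cv2.imwrite("pics/w1.png",f[:,:,::-1])
E
```

```text
t: 2.5
tool_pos: [0.565, -0.1024, 0.1473]
orientation: [-1.566, -0.167, 0.18]
force: [0.1, -0.3, 0.6]
opening: 0.0928
pos [ 0.565  -0.1024  0.1473] head 12.66 open 0.0928 F [ 0.1 -0.3  0.6] t 2.5
[0.0, 0.0, -0.1, 0.0, 0.0, -0.0, -0.1]
[0.0, 0.0, -0.1, 0.0, 0.0, -0.0, -0.1]
[0.0, 0.0, -0.1, 0.0, 0.0, -0.0, -0.1]
[0.0, 0.0, -0.1, 0.0, 0.0, -0.0, -0.1]
[318.9 241.3]
[333.6 320.4]
[268.9 380.7]
```

View pics/w1.png

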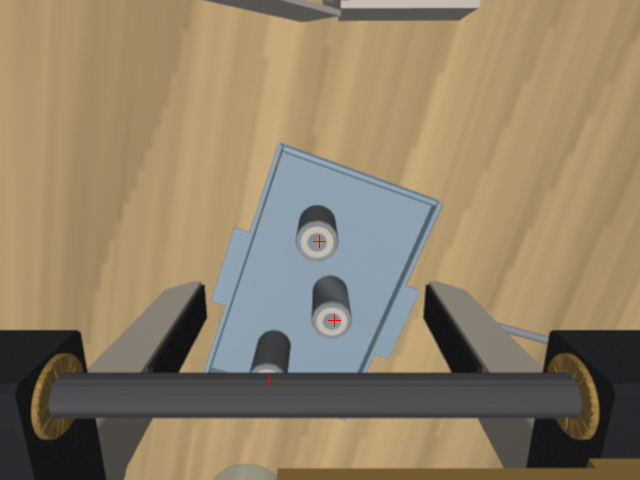

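The wrist view matches: the target battery's nub is at (317,241) against a predicted (319,241), and its neighbour is at (331,321) with the fingers clear of it.

```bash
python3 -m creep '[[[0,0,3.2,0.1,0,0,0],[0,0,3.2,0.1,0,0,0],[0,0,3,0,0,0,0],[0,0,0.6,0,0,0,0],[0,0,0,0,0,0,0],[0,0,0,0,0,0,0],[0,0,0,0,0,0,0],[0,0,0,0,0,0,0]]]' 20
python3 -c "
from h import *
plan([.5655,-.1006,.041],12.7,2)"
```

```text
t: 3.35
tool_pos: [0.5681, -0.101, 0.0512]
orientation: [-1.569, -0.175, 0.174]
force: [-0.4, -0.0, 0.5]
opening: 0.0934
pos [ 0.5681 -0.101   0.0512] head 12.73 open 0.0934 F [-0.4 -0.   0.5] t 3.35
[0.0, -0.1, 0.5, 0.1, 0.1, 0.0, 0.0]
[0.0, -0.1, 0.5, 0.0, 0.1, 0.0, 0.0]
```

```bash
python3 -m creep '[[[0,-0.2,0.6,0,0.1,0,0],[0.3,-0.1,0.4,0,0.1,0,0],[1,0,0,0,0,0,0],[1,0,0,0,0,0,0],[1,0,0,0,0,0,0],[1,0,0,0,0,0,0],[1,0,0,0,0,0,0],[1,0,0,0,0,0,0]]]' 20
python3 -c "
from h import *
plan([.5655,-.1006,.14],12.7,2)"
```

```text
t: 4.15
tool_pos: [0.5667, -0.1023, 0.0429]
orientation: [-1.567, -0.178, 0.171]
force: [-0.4, -0.2, -0.3]
opening: 0.0415
pos [ 0.5667 -0.1023  0.0429] head 12.72 open 0.0415 F [-0.4 -0.2 -0.3] t 4.15
[0.0, -0.0, -4.9, 0.1, 0.1, 0.0, 0.1]
[0.0, -0.0, -4.9, 0.1, 0.1, 0.0, 0.1]
```

```bash
python3 -m creep '[[[1,0,0,0,0,0,0],[1,0,0,0,0,0,0],[1,0,0,0,0,0,0],[1,0,-1,0,0,0,0],[1,0,-3.2,0,0,0,0],[1,0,-3.2,0,0,0,0],[1,0,-2.5,0,0,0,0],[1,0,0,0,0,0,0]]]' 20
python3 -c "
from h import *
plan([.5726,.1053,.15],12.7,8)"
```

```text
t: 4.95
tool_pos: [0.5648, -0.1017, 0.1461]
orientation: [-1.565, -0.176, 0.173]
force: [0.9, 0.3, -0.0]
opening: 0.0258
pos [ 0.5648 -0.1017  0.1461] head 12.73 open 0.0258 F [ 0.9  0.3 -0. ] t 4.95
[0.0, 0.7, -0.1, 2.5, 0.0, 0.0, 0.0]
[0.0, 0.7, -0.1, 2.5, 0.0, 0.0, 0.0]
[0.0, 0.7, -0.1, 2.5, 0.0, 0.0, 0.0]
[0.0, 0.7, -0.1, 2.5, 0.0, 0.0, 0.0]
[0.0, 0.7, -0.1, 2.5, 0.0, 0.0, 0.0]
[0.0, 0.7, -0.0, 2.5, 0.0, 0.0, 0.0]
[0.0, 0.7, -0.0, 2.5, 0.0, 0.0, 0.0]
[0.0, 0.7, -0.0, 2.5, 0.0, 0.0, 0.0]
```

```bash
python3 -m creep '[[[1,0.5,0,2,0,0,0],[1,1.1,0,3.7,0,0,0],[1,1.1,0,4,0,0,0],[1,1.1,0,4,0,0,0],[1,1.1,0,3.7,0,0,0],[1,0.5,0,1.5,0,0,0],[1,0,0,0,0,0,0],[1,0,0,0,0,0,0]]]' 20
python3 - <<'E'
from h import *
plan([.5726,.1053,.15],12.7,2)
for n in ("wrist","top"):
    c=optics.read_camera(n); np.savez(n+"2.npz",**c); f=c["frame"].copy()
    for X in ((.5634,.146,.055),(.5542,.187,.036),(.5726,.1053,.036),(.5817,.0646,.055)): 
        q=proj(c,X); print(q.round(1)); cv2.drawMarker(f,tuple(int(v) for v in q.round()),(255,0,0),0,8,1)
    if n=="top": f=cv2.resize(f[190:310,220:400],None,fx=3.55,fy=3.55); g=np.vstack([g,f[:,:639]]) if 0 else f
    else: w=f
    cv2.imwrite(f"pics/{n}2.png",f[:,:,::-1])
E
```

```text
t: 5.75
tool_pos: [0.5743, 0.1001, 0.1418]
orientation: [-1.567, -0.171, 0.173]
force: [0.6, -0.9, -0.5]
opening: 0.0258
pos [0.5743 0.1001 0.1418] head 12.58 open 0.0258 F [ 0.6 -0.9 -0.5] t 5.75
[0.0, -0.0, -0.4, 0.3, 0.1, -0.1, -0.0]
[0.0, -0.0, -0.4, 0.3, 0.1, -0.1, -0.0]
[315.5 167.2]
[315.4  90.3]
[315.6 229. ]
[315.6 301.9]
[260.7 242. ]
[245.3 246.4]
[278.2 239.1]
[294.1 234.7]
```

View pics/wrist2.png

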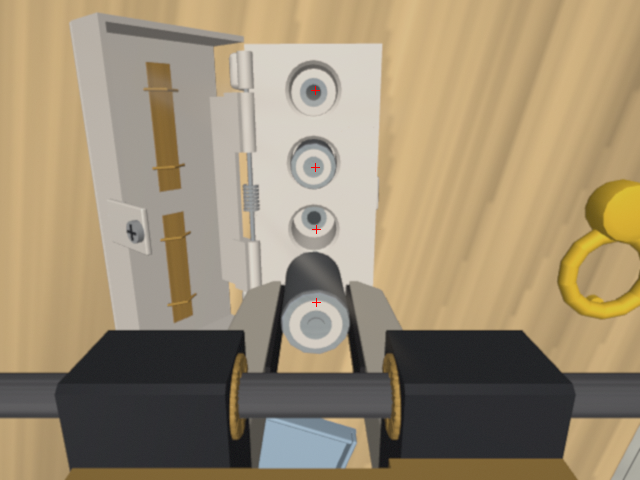

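The wrist view shows the held battery at (316,322). The row runs along x≈313-314: an empty mouth at (313,89), a filled well at (314,167) and the target well at (314,229). I'll compare the held battery and the wells using this camera alone.

```bash
python3 - <<'E'
from h import *
c=dict(np.load("wrist2.npz")); s,M=st(); p=s["tool_pos"]
def T(X): return (M.T@(X-p)*1000).round(1)
print("held",ray(c,316,322,.1524).round(4),T(ray(c,316,322,.1524)))
for u,v,z in ((313,89,.036),(314,167,.055),(314,229,.036)): X=ray(c,u,v,z); print(X.round(4),T(X))
print(proj(c,p-M[:,1]*.0106))
P=pts(c); d=P[315:330,305:328].reshape(-1,3); print("held depth pt",np.median(d,0).round(4))
d=P[160:172,309:319].reshape(-1,3); print(np.median(d,0).round(4))
E
```

```text
held [0.5735 0.1019 0.1524] [ -0.3 -10.5   2.8]
[0.5527 0.1874 0.036 ] [ -2.  105.7  90.9]
[0.5626 0.1459 0.055 ] [-1.3 86.8 48.3]
[0.5716 0.1051 0.036 ] [ -1.3 105.9   6.5]
[316.83255847 328.74794223]
held depth pt [0.5733 0.1026 0.1537]
[0.5621 0.1466 0.0546]
```

```bash
python3 -m creep '[[[1,0,1,0.2,0.2,0,0],[1,0,2.2,0.1,0,0,0],[1,0,2.2,0.1,0,0,0],[1,0,0.6,0,0,0,0],[1,0,0,0,0,0,0],[1,0,0,0,0,0,0],[1,0,0,0,0,0,0],[1,0,0,0,0,0,0]]]' 20
python3 - <<'E'
from h import *
plan([.5719,.1028,.08],12.7,2)
c=optics.read_camera("wrist"); np.savez("wrist3.npz",**c); f=c["frame"].copy()
for X in ((.5626,.1459,.055),(.5716,.1051,.036)): 
    q=proj(c,X); print(q.round(1)); cv2.drawMarker(f,tuple(int(v) for v in q.round()),(255,0,0),0,8,1)
cv2.imwrite("pics/wrist3.png",f[60:420,150:480,::-1])
E
```

```text
t: 6.65
tool_pos: [0.5749, 0.0972, 0.0806]
orientation: [-1.564, -0.165, 0.163]
force: [-0.3, 0.1, 0.1]
opening: 0.0257
pos [0.5749 0.0972 0.0806] head 12.0 open 0.0257 F [-0.3  0.1  0.1] t 6.65
[0.0, -0.1, 0.0, 0.3, -0.0, -0.3, 0.0]
[0.0, -0.1, 0.0, 0.3, -0.0, -0.3, 0.0]
[312.3 179.3]
[313.2 257. ]
```

View pics/wrist3.png

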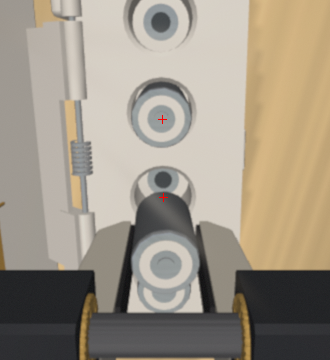

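The held battery (full-frame 316,321) is still about 6 mm short of the well (313,257) along the row, because the arm drifted while descending. I'll correct that first.

```bash
python3 -m creep '[[[1,-0.1,0,0.3,0,-0.3,0],[1,-0.1,0,0.2,0,-0.3,0],[1,0,0,0,0,0,0],[1,0,0,0,0,0,0],[1,0,0,0,0,0,0],[1,0,0,0,0,0,0],[1,0,0,0,0,0,0],[1,0,0,0,0,0,0]]]' 20
python3 - <<'E'
from h import *
plan([.5719,.1028,.08],12.7,1)
E
```

```text
t: 7.5
tool_pos: [0.5728, 0.1026, 0.0825]
orientation: [-1.563, -0.178, 0.171]
force: [1.2, -0.6, -1.1]
opening: 0.026
pos [0.5728 0.1026 0.0825] head 12.7 open 0.026 F [ 1.2 -0.6 -1.1] t 7.5
[0.0, -0.1, 0.2, 0.0, -0.0, 0.0, 0.3]
```

```bash
python3 -m creep '[[[1,-0.1,0.4,0,0,0,0],[1,0,0.5,0,0,0,0.2],[1,0,0.4,0,0,0,0],[1,0,0,0,0,0,0],[1,0,0,0,0,0,0],[1,0,0,0,0,0,0],[1,0,0,0,0,0,0],[1,0,0,0,0,0,0]]]' 20
python3 - <<'E'
from h import *
plan([.5719,.1028,.05],12.7,1)
E
```

```text
t: 8.3
tool_pos: [0.5724, 0.1027, 0.0684]
orientation: [-1.563, -0.175, 0.172]
force: [1.3, 1.0, -1.2]
opening: 0.0256
pos [0.5724 0.1027 0.0684] head 12.69 open 0.0256 F [ 1.3  1.  -1.2] t 8.3
[0.0, -0.1, 1.8, 0.0, -0.0, -0.0, 0.1]
```

```bash
python3 -m creep '[[[1,0,0.6,0,0,0,0],[1,0,0.6,0,0,0,0],[1,0,0.5,0,0,0,0],[1,0,0,0,0,0,0],[0.55,0,0,0,0,0,0],[0.55,0,0,0,0,0,0],[0.55,0,0,0,0,0,0],[0.55,0,0,0,0,0,0]]]' 20
python3 - <<'E'
from h import *
plan([.5719,.1028,.14],12.7,2)
c=optics.read_camera("wrist"); P=pts(c)
q=proj(c,[.5716,.1051,.055]); print(q)
u,v=q.round().astype(int); print(P[v-6:v+7:4,u].round(4))
E
```

```text
t: 9.1
tool_pos: [0.572, 0.1024, 0.0496]
orientation: [-1.564, -0.174, 0.173]
force: [-0.4, -0.3, -0.8]
opening: 0.0421
pos [0.572  0.1024 0.0496] head 12.69 open 0.0421 F [-0.4 -0.3 -0.8] t 9.1
[0.0, 0.0, -4.5, 0.0, -0.0, -0.0, 0.0]
[0.0, 0.0, -4.5, 0.0, -0.0, -0.0, 0.0]
[317.67155601 313.78180725]
[[0.5712 0.1075 0.0548]
 [0.5715 0.1059 0.0551]
 [0.5719 0.1043 0.0552]
 [0.5722 0.1031 0.0562]]
```

```bash
python3 -m creep '[[[0.55,0,-1,0,0,0,0],[0.55,0,-3,0,0,0,0],[0.55,0,-3,0,0,0,0],[0.55,0,-2,0,0,0,0],[0.4,-0.2,0,-2,0,0,0],[0.2,-0.7,0,-4,0,0,0],[0,-0.9,0,-4.6,0,0,0],[0,-0.9,0,-4.6,0,0,0]]]' 20
python3 -m creep '[[[0,-0.9,0,-4.6,0,0,0],[0,-0.5,0,-3,0,0,0],[0,-0.2,0,-1,0,0,0],[0,0,0,0,0,0,0],[0,0,0,0,0,0,0],[0,0,0,0,0,0,0],[0,0,0,0,0,0,0],[0,0,0,0,0,0,0]]]'
python3 - <<'E'
from h import *
plan([.5857,-.1497,.14],12.7,2)
E
```

```text
t: 9.95
tool_pos: [0.5809, -0.0503, 0.1509]
orientation: [-1.563, -0.187, 0.176]
force: [0.8, 0.1, -0.1]
opening: 0.0695
t: 10.75
tool_pos: [0.5858, -0.1426, 0.1563]
orientation: [-1.565, -0.19, 0.17]
force: [0.0, 0.7, 0.4]
opening: 0.0931
pos [ 0.5858 -0.1426  0.1563] head 13.14 open 0.0931 F [0.  0.7 0.4] t 10.75
[0.0, -0.1, 0.8, -0.3, 0.1, 0.2, 0.3]
[0.0, -0.1, 0.8, -0.3, 0.1, 0.2, 0.3]
```

```bash
python3 -m creep '[[[0.3,-0.2,1.5,-0.4,0.1,0.2,0.3],[0.3,-0.1,3,-0.4,0.1,0.2,0.3],[0.3,0,3,0,0,0,0],[0.3,0,2,0,0,0,0],[0.3,0,0,0,0,0,0],[0.3,0,0,0,0,0,0],[0.3,0,0,0,0,0,0],[0.3,0,0,0,0,0,0]]]' 20
python3 - <<'E'
from h import *
plan([.5857,-.1497,.041],12.7,2)
E
```

```text
t: 11.55
tool_pos: [0.585, -0.1492, 0.0557]
orientation: [-1.563, -0.177, 0.177]
force: [0.3, 1.1, 0.5]
opening: 0.0652
pos [ 0.585  -0.1492  0.0557] head 12.93 open 0.0652 F [0.3 1.1 0.5] t 11.55
[0.0, 0.0, 0.7, -0.0, -0.0, 0.1, 0.0]
[0.0, 0.0, 0.7, -0.0, -0.0, 0.1, 0.0]
```

```bash
python3 -m creep '[[[0.5,0,0.7,0,0,0,0],[0.6,0,0.6,0,0,0,0],[1,0,0,0,0,0,0],[1,0,0,0,0,0,0],[1,0,0,0,0,0,0],[1,0,0,0,0,0,0],[1,0,0,0,0,0,0],[1,0,0,0,0,0,0]]]' 20
python3 - <<'E'
from h import *
plan([.554,.1844,.15],12.7,10)
E
```

```text
t: 12.35
tool_pos: [0.5872, -0.1499, 0.0448]
orientation: [-1.565, -0.181, 0.173]
force: [-0.3, -0.8, -1.0]
opening: 0.0257
pos [ 0.5872 -0.1499  0.0448] head 12.93 open 0.0257 F [-0.3 -0.8 -1. ] t 12.35
[0.0, 0.4, -1.1, 3.3, 0.0, 0.0, 0.0]
[0.0, 0.4, -1.1, 3.3, 0.0, 0.0, 0.0]
[0.0, 0.4, -1.1, 3.3, 0.0, 0.0, 0.0]
[0.0, 0.4, -1.1, 3.3, 0.0, 0.0, 0.0]
[0.0, 0.4, -1.1, 3.3, 0.0, 0.0, 0.0]
[0.0, 0.4, -1.1, 3.3, 0.0, 0.0, 0.0]
[0.0, 0.4, -1.1, 3.3, 0.0, 0.0, 0.0]
[0.0, 0.4, -1.1, 3.3, 0.0, 0.0, 0.0]
[0.0, 0.4, -1.1, 3.3, 0.0, 0.0, 0.0]
[0.0, 0.4, -1.1, 3.3, 0.0, 0.0, 0.0]
```

```bash
python3 -m creep '[[[1,0,-1,0,0,0,0],[1,0,-3,0,0,0,0],[1,0,-3,0,0,0,0],[1,0,-3,0,0,0,0],[1,0.2,-0.5,2,0,0,0],[1,0.5,0,4,0,0,0],[1,0.5,0,4.5,0,0,0],[1,0.5,0,4.5,0,0,0]]]' 20
python3 -m creep '[[[1,0.5,0,4.5,0,0,0],[1,0.5,0,4.5,0,0,0],[1,0.5,0,4.5,0,0,0],[1,0.3,0,2.5,0,0,0],[1,0.1,0,1,0,0,0],[1,0,0,0,0,0,0],[1,0,0,0,0,0,0],[1,0,0,0,0,0,0]]]' 20
python3 - <<'E'
from h import *
plan([.554,.1844,.10],12.7,2)
E
```

```text
t: 13.15
tool_pos: [0.5708, -0.0015, 0.1603]
orientation: [-1.568, -0.178, 0.163]
force: [0.9, 0.1, -0.6]
opening: 0.0259
t: 13.95
tool_pos: [0.5519, 0.1784, 0.1667]
orientation: [-1.567, -0.187, 0.16]
force: [0.8, 0.1, -0.5]
opening: 0.0257
pos [0.5519 0.1784 0.1667] head 12.68 open 0.0257 F [ 0.8  0.1 -0.5] t 13.95
[0.0, 0.1, 3.3, 0.3, 0.2, -0.0, 0.5]
[0.0, 0.1, 3.3, 0.3, 0.2, -0.0, 0.5]
```

```bash
python3 -m creep '[[[1,0.1,1.5,0.3,0.2,0,0.5],[1,0.1,2.5,0.3,0.2,0,0.4],[1,0,2.5,0,0,0,0],[1,0,1,0,0,0,0],[1,0,0,0,0,0,0],[1,0,0,0,0,0,0],[1,0,0,0,0,0,0],[1,0,0,0,0,0,0]]]' 20
python3 - <<'E'
from h import *
plan([.5536,.1844,.085],12.7,2)
c=optics.read_camera("wrist"); np.savez("wrist4.npz",**c); s,M=st(); p=s["tool_pos"]
print(proj(c,p-M[:,1]*.0087))
cv2.imwrite("pics/wrist4.png",cv2.resize(c["frame"][200:400,200:430],None,fx=3,fy=3)[:,:,::-1])
E
```

```text
t: 14.75
tool_pos: [0.5553, 0.1788, 0.0879]
orientation: [-1.563, -0.166, 0.166]
force: [0.1, 0.1, 0.3]
opening: 0.0262
pos [0.5553 0.1788 0.0879] head 12.14 open 0.0262 F [0.1 0.1 0.3] t 14.75
[0.0, -0.0, 0.1, 0.3, -0.0, -0.3, 0.0]
[0.0, -0.0, 0.1, 0.3, -0.0, -0.3, 0.0]
[317.51551552 324.51071252]
```

View pics/wrist4.png

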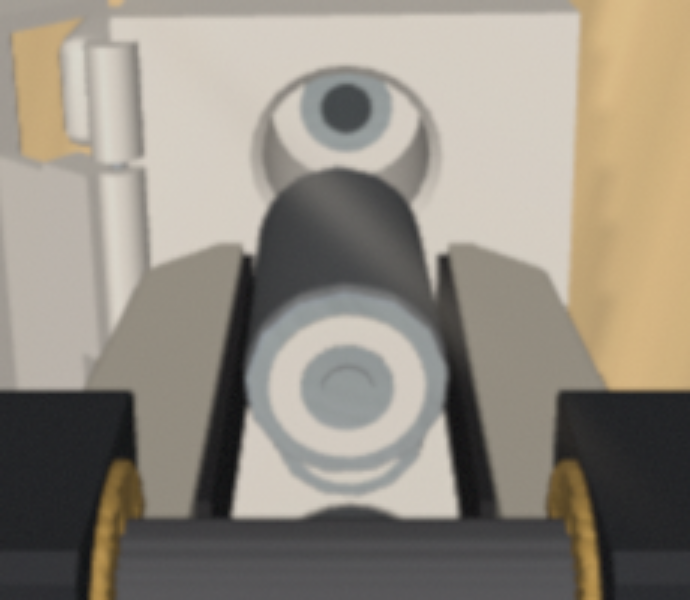

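The held nub is at full-frame (315.7,328.3) and the well mouth at about (315.3,252). This battery sits about 1.4 mm behind the TCP along the row.

```bash
python3 - <<'E'
from h import *
c=dict(np.load("wrist4.npz")); s,M=st(); p=s["tool_pos"]
a=ray(c,315.7,328.3,p[2]+.0087); b=ray(c,315.3,252.3,.036); print(a.round(4),b.round(4),(M.T@(b-a)).round(4))
plan([.5528,.1884,.085],12.7,2)
E
```

```text
[0.5552 0.1771 0.0969] [0.553  0.1869 0.036 ] [-0.0001  0.0609  0.01  ]
pos [0.5555 0.1788 0.0882] head 12.14 open 0.0262 F [ 0.3 -0.9 -0.2] t 14.8
[0.0, -0.0, 0.2, 0.5, -0.0, -0.3, 0.0]
[0.0, -0.0, 0.2, 0.5, -0.0, -0.3, 0.0]
```

```bash
python3 -m creep '[[[1,0,0.1,0.5,0,-0.3,0],[1,-0.1,0.2,0.4,0,-0.3,0],[1,0,0,0,0,0,0],[1,0,0,0,0,0,0],[1,0,0,0,0,0,0],[1,0,0,0,0,0,0],[1,0,0,0,0,0,0],[1,0,0,0,0,0,0]]]' 20
python3 - <<'E'
from h import *
plan([.5528,.1884,.071],12.7,2)
E
```

```text
t: 15.6
tool_pos: [0.5535, 0.189, 0.0871]
orientation: [-1.561, -0.179, 0.173]
force: [-0.4, -0.2, 0.3]
opening: 0.0254
pos [0.5535 0.189  0.0871] head 12.85 open 0.0254 F [-0.4 -0.2  0.3] t 15.6
[0.0, -0.0, 0.8, -0.0, -0.0, 0.1, 0.1]
[0.0, -0.0, 0.8, -0.0, -0.0, 0.1, 0.1]
```

```bash
python3 -m creep '[[[1,-0.1,0.5,-0.1,0,0.1,0.1],[1,0,0.5,0,0,0,0],[1,0,0.5,0,0,0,0],[1,0,0,0,0,0,0],[1,0,0,0,0,0,0],[1,0,0,0,0,0,0],[1,0,0,0,0,0,0],[1,0,0,0,0,0,0]]]' 20
python3 - <<'E'
from h import *
plan([.5528,.1884,.052],12.7,2)
E
```

```text
t: 16.4
tool_pos: [0.553, 0.1878, 0.0705]
orientation: [-1.561, -0.176, 0.172]
force: [-0.4, -0.4, -0.3]
opening: 0.0259
pos [0.553  0.1878 0.0705] head 12.72 open 0.0259 F [-0.4 -0.4 -0.3] t 16.4
[0.0, -0.0, 0.9, 0.0, -0.1, 0.0, 0.1]
[0.0, -0.0, 0.9, 0.0, -0.1, 0.0, 0.1]
```

Its bottom is about 5 mm inside the bore with no contact force, so I'll lower it further and release.

```bash
python3 -m creep '[[[1,0,0.6,0,0,0,0],[1,0,0.6,0,0,0,0],[1,0,0.6,0,0,0,0],[1,0,0,0,0,0,0],[0.55,0,0,0,0,0,0],[0.55,0,0,0,0,0,0],[0.55,0,0,0,0,0,0],[0.55,0,0,0,0,0,0]]]' 20
python3 -m creep '[[[0.55,0,-1,0,0,0,0],[0.55,0,-3,0,0,0,0],[0.55,0,-4,0,0,0,0],[0.6,0,-4,0,0,0,0],[0.7,0,-1,-3,0,0,0],[0.8,0,0,-4,0,0,0],[0.9,0,0,-2,0,0,0],[1,0,0,0,0,0,0]]]'
python3 - <<'E'
from h import *
plan([.5528,.1884,.15],12.7,1)
c=optics.read_camera("wrist"); np.savez("wrist5.npz",**c); P=pts(c)
cv2.imwrite("pics/wrist5.png",c["frame"][:,:,::-1])
for k in range(4):
    X=np.array([.5528,.187,.055])+k*.042*np.array([.22,-.9757,0]); q=proj(c,X).round().astype(int)
    print(q, np.median(P[q[1]-3:q[1]+4,q[0]-3:q[0]+4].reshape(-1,3),0).round(4) if 5<q[1]<475 else '')
E
```

```text
t: 17.2
tool_pos: [0.5528, 0.1877, 0.0509]
orientation: [-1.562, -0.176, 0.173]
force: [-0.3, 0.2, 0.6]
opening: 0.0419
t: 18.0
tool_pos: [0.5739, 0.0977, 0.1941]
orientation: [-1.563, -0.183, 0.17]
force: [-0.4, 1.0, 0.3]
opening: 0.0099
pos [0.5739 0.0977 0.1941] head 12.89 open 0.0099 F [-0.4  1.   0.3] t 18.0
[0.0, -0.1, 4.4, 9.3, -0.0, 0.2, 0.5]
[313  89] [0.5526 0.1867 0.0547]
[313 154] [0.5619 0.1459 0.0549]
[313 214] [0.5711 0.105  0.0549]
[313 269] [0.5806 0.0642 0.0549]
```

View pics/wrist5.png

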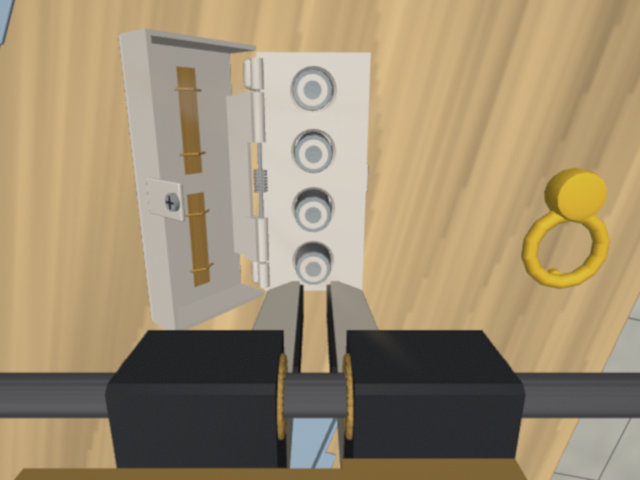

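All four wells now hold batteries with tops at z≈0.055, nubs up, at (313,89), (313,154), (313,214) and (313,269). The cover is still open. Next I'll go behind it with the fingers shut.

```bash
cat >> h.py <<'E'
H=np.array([.5291,.117,.036]); EX=np.array([.9757,.22,0]); EY=np.array([-.22,.9757,0])
def corner():
    s,_=st(); d=s["tool_pos"]-H; return np.array([d@EX+.0175,d@EY,d[2]-.011]).round(4)
def bx(X,Z,n,Y=0.):
    print("corner",corner()); plan(H+EX*(X-17.5)/1000+EY*Y/1000+np.array([0,0,(Z+11)/1000]),12.7,n,1)
E
python3 -m creep '[[[1,-0.5,0,0.3,0,0,0.3],[1,-2.5,0,0.5,0,0,0.2],[1,-3.5,0,0.7,0,0,0],[1,-3.5,0,0.7,0,0,0],[1,-3.5,0,0.5,0,0,0],[1,-1.5,0,0.2,0,0,0],[1,0,0,0,0,0,0],[1,0,0,0,0,0,0]]]' 20
python3 - <<'E'
from h import *
bx(-95,35,4)
c=optics.read_camera("top"); P=pts(c); m=c["depth"]>0
Q=(P-H); X,Y,Z=Q@EX,Q@EY,Q[...,2]
k=m&(X<-.03)&(X>-.1)&(abs(abs(Y)-.06)<.03)&(Z>.02)&(Z<.075)
print(k.sum()); 
for a in np.arange(-.1,-.03,.006):
    r=k&(X>=a)&(X<a+.006); print((a*1000).round(),r.sum(), np.median(Z[r]).round(4) if r.any() else '')
E
```

```text
t: 18.85
tool_pos: [0.4111, 0.1015, 0.1927]
orientation: [-1.56, -0.18, 0.187]
force: [0.1, 0.5, -0.5]
opening: 0.0006
corner [-0.1011  0.0108  0.1457]
pos [0.4111 0.1015 0.1927] head 13.41 open 0.0006 F [ 0.1  0.5 -0.5] t 18.85
[1, 0.2, 2.8, -0.3, -0.1, 0.2, -0.1]
[1, 0.2, 2.8, -0.3, -0.1, 0.2, -0.1]
[1, 0.2, 2.8, -0.3, -0.1, 0.2, -0.1]
[1, 0.2, 2.8, -0.3, -0.1, 0.2, -0.1]
329
-100.0 0 
-94.0 0 
-88.0 0 
-82.0 0 
-76.0 35 0.0459
-70.0 67 0.0488
-64.0 65 0.0543
-58.0 84 0.06
-52.0 64 0.062
-46.0 9 0.0423
-40.0 4 0.0354
-34.0 1 0.0445
```

```bash
python3 -m creep '[[[1,0,1.5,-0.3,-0.1,0.3,0],[1,0,3,-0.4,-0.1,0.3,0],[1,0,3,-0.4,-0.1,0.2,0],[1,0,2.5,0,0,0,0],[1,0,1,0,0,0,0],[1,0,0,0,0,0,0],[1,0,0,0,0,0,0],[1,0,0,0,0,0,0]]]' 20
python3 - <<'E'
from h import *
bx(-66,42,4)
E
```

```text
t: 19.7
tool_pos: [0.4165, 0.0904, 0.0757]
orientation: [-1.566, -0.167, 0.176]
force: [-0.4, -0.9, -0.2]
opening: 0.0006
corner [-0.0982 -0.0012  0.0287]
pos [0.4165 0.0904 0.0757] head 12.51 open 0.0006 F [-0.4 -0.9 -0.2] t 19.7
[1, 0.8, -0.3, 0.0, 0.0, -0.0, -0.1]
[1, 0.8, -0.3, 0.0, 0.0, -0.0, -0.1]
[1, 0.8, -0.3, 0.0, 0.0, -0.0, -0.1]
[1, 0.8, -0.3, 0.0, 0.0, -0.0, -0.1]
```

```bash
python3 -m creep '[[[1,0.8,-0.3,0,0,0,0],[1,0.8,-0.3,0,0,0,0],[1,0.8,-0.4,0,0,0,0],[1,0.8,-0.4,0,0,0,0],[1,0.8,-0.6,0,0,0,0],[1,0.7,-0.6,0,0,0,0],[1,0,0,0,0,0,0],[1,0,0,0,0,0,0]]]' 20
python3 - <<'E'
from h import *
bx(-30,66,2)
E
```

```text
t: 20.5
tool_pos: [0.4712, 0.1023, 0.1089]
orientation: [-1.566, -0.174, 0.169]
force: [-0.3, -0.0, -0.9]
opening: 0.0004
corner [-0.0423 -0.0016  0.0619]
pos [0.4712 0.1023 0.1089] head 12.52 open 0.0004 F [-0.3 -0.  -0.9] t 20.5
[1, 0.6, -0.2, 0.1, 0.1, -0.1, 0.1]
[1, 0.6, -0.2, 0.1, 0.1, -0.1, 0.1]
```

```bash
python3 - <<'E'
from h import *
c=optics.read_camera("scene"); cv2.imwrite("pics/scene6.png",cv2.resize(c["frame"][190:330,290:470],None,fx=4,fy=4)[:,:,::-1])
E
```

```text
(no output)
```

View pics/scene6.png

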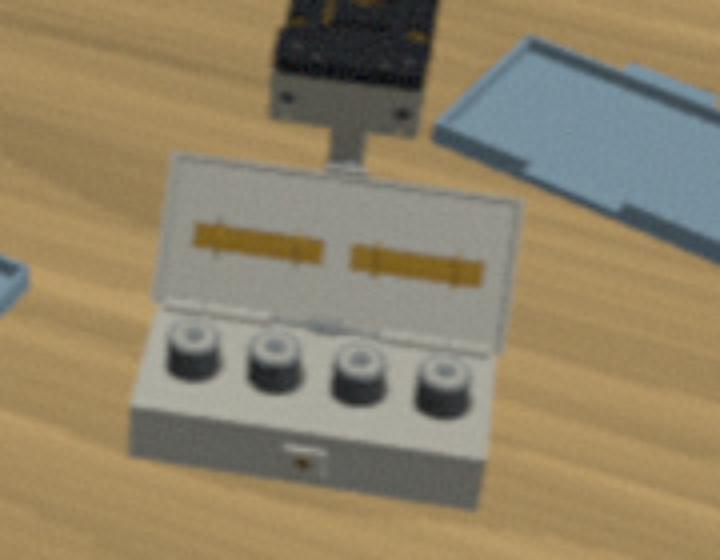

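The fingers are behind the cover's midpoint (345,160), pushing it, and the four batteries stand in their wells. I'll continue along the arc.

```bash
python3 -m creep '[[[1,0.6,-0.2,0.1,0,0,0],[1,0.6,-0.2,0.1,0,0,0],[1,0.9,-0.3,0,0,0,0],[1,0.9,-0.2,0,0,0,0],[1,0.9,0,0,0,0,0],[1,0,0,0,0,0,0],[1,0,0,0,0,0,0],[1,0,0,0,0,0,0]]]' 20
python3 - <<'E'
from h import *
bx(8,74,2)
c=optics.read_camera("top"); P=pts(c); Q=(P-H); X,Y,Z=Q@EX,Q@EY,Q[...,2]
k=(c["depth"]>0)&(X>-.11)&(X<.09)&(Y>-.085)&(Y<.085)&(Z>.022)
for a in np.arange(-.1,.09,.01):
    r=k&(X>=a)&(X<a+.01)&(abs(Y)>.055); print((a*1000).round(),r.sum(), np.percentile(Z[r],[10,50,90]).round(4) if r.any() else '')
E
```

```text
t: 21.35
tool_pos: [0.5114, 0.1136, 0.1177]
orientation: [-1.566, -0.173, 0.17]
force: [-1.1, -0.2, 0.0]
opening: 0.0004
corner [-0.0005  0.0006  0.0707]
pos [0.5114 0.1136 0.1177] head 12.52 open 0.0004 F [-1.1 -0.2  0. ] t 21.35
[1, 0.4, -0.2, -0.0, 0.1, -0.1, 0.0]
[1, 0.4, -0.2, -0.0, 0.1, -0.1, 0.0]
-100.0 268 [0.4408 0.5095 0.5213]
-90.0 224 [0.4409 0.515  0.5185]
-80.0 192 [0.0454 0.5133 0.5164]
-70.0 278 [0.0489 0.4641 0.5136]
-60.0 270 [0.0568 0.4718 0.5109]
-50.0 170 [0.4337 0.5057 0.5088]
-40.0 162 [0.4558 0.5032 0.5061]
-30.0 152 [0.4508 0.5006 0.504 ]
-20.0 147 [0.4547 0.4978 0.5012]
-10.0 138 [0.4563 0.4948 0.4984]
-0.0 127 [0.4576 0.4899 0.4958]
10.0 98 [0.4639 0.4827 0.4922]
20.0 44 [0.4643 0.4777 0.4846]
30.0 12 [0.0231 0.4688 0.4742]
40.0 0 
50.0 0 
60.0 0 
70.0 0 
80.0 0
```

```bash
python3 - <<'E'
from h import *
c=optics.read_camera("wrist"); P=pts(c); Q=(P-H); X,Y,Z=Q@EX,Q@EY,Q[...,2]
cv2.imwrite("pics/w7.png",c["frame"][:,:,::-1])
c=optics.read_camera("scene"); P=pts(c); Q=(P-H); X,Y,Z=Q@EX,Q@EY,Q[...,2]
k=(c["depth"]>0)&(X>-.11)&(X<.09)&(abs(Y)>.05)&(abs(Y)<.085)&(Z>.02)&(Z<.1)
for a in np.arange(-.1,.09,.01):
    r=k&(X>=a)&(X<a+.01)
    if r.any(): print((a*1000).round(),r.sum(), np.percentile(Z[r],[10,50,90]).round(4))
E
```

```text
-80.0 33 [0.0391 0.042  0.0438]
-70.0 252 [0.0301 0.0368 0.0437]
-60.0 244 [0.0219 0.0274 0.0617]
-50.0 36 [0.0202 0.0224 0.065 ]
20.0 1 [0.0205 0.0205 0.0205]
30.0 16 [0.0201 0.0208 0.0219]
40.0 24 [0.0202 0.0209 0.0221]
50.0 6 [0.0207 0.0209 0.0225]
```

View pics/w7.png

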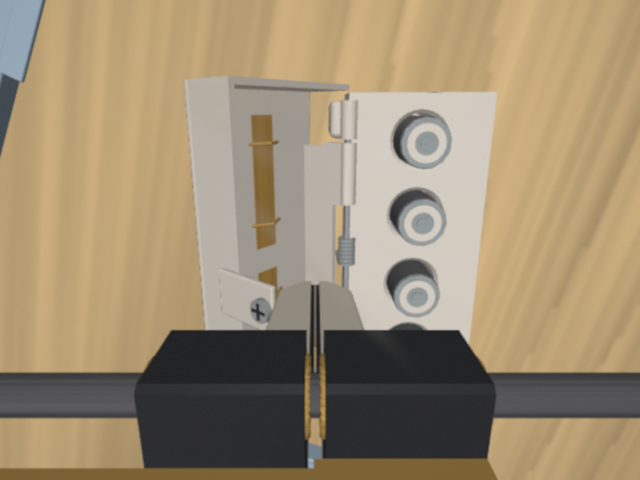

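The fingers passed over the cover's edge: the cover still stands open, with its screw tab at (258,310), and the fingers are on the inner side of it at (315,300). I'll go back over it and retry with the tips much lower.

```bash
python3 -m creep '[[[1,0,-1.5,0,0,0,0],[1,0,-3,0,0,0,0],[1,-1.5,-0.5,0,0,0,0],[1,-3,0,0,0,0,0],[1,-3,0,0,0,0,0],[1,-2.5,0,0,0,0,0],[1,-0.5,0,0,0,0,0],[1,0,0,0,0,0,0]]]' 20
python3 - <<'E'
from h import *
bx(-105,18,4)
E
```

```text
t: 22.3
tool_pos: [0.4068, 0.0903, 0.1779]
orientation: [-1.566, -0.179, 0.164]
force: [-0.2, 0.4, 0.2]
opening: 0.0004
corner [-0.1077  0.0008  0.1309]
pos [0.4068 0.0903 0.1779] head 12.51 open 0.0004 F [-0.2  0.4  0.2] t 22.3
[1, 0.0, 2.8, -0.0, 0.0, -0.0, 0.1]
[1, 0.0, 2.8, -0.0, 0.0, -0.0, 0.1]
[1, 0.1, 2.8, -0.0, 0.0, -0.0, 0.1]
[1, 0.1, 2.8, -0.0, 0.0, -0.0, 0.1]
```

```bash
python3 -m creep '[[[1,0,1.5,0,0,0,0.1],[1,0,3,0,0,0,0.1],[1,0,3,0,0,0,0],[1,0,2.3,0,0,0,0],[1,0,1,0,0,0,0],[1,0,0,0,0,0,0],[1,0.3,0,0,0,0,0],[1,0.4,0,0,0,0,0]]]' 20
python3 -m creep '[[[1,0.5,0,0,0,0,0],[1,0.5,0,0,0,0,0],[1,0.5,0,0,0,0,0],[1,0.4,0,0,0,0,0],[1,0,0,0,0,0,0],[1,0,0,0,0,0,0],[1,0,0,0,0,0,0],[1,0,0,0,0,0,0]]]' 20
python3 - <<'E'
from h import *
bx(-66,25,4)
E
```

```text
t: 23.1
tool_pos: [0.42, 0.0925, 0.0656]
orientation: [-1.567, -0.179, 0.163]
force: [0.7, -0.3, 0.0]
opening: 0.0005
t: 23.9
tool_pos: [0.4419, 0.0971, 0.0692]
orientation: [-1.567, -0.18, 0.164]
force: [-2.8, -0.3, 1.7]
opening: 0.0005
corner [-0.0719 -0.0003  0.0222]
pos [0.4419 0.0971 0.0692] head 12.52 open 0.0005 F [-2.8 -0.3  1.7] t 23.9
[1, 0.1, -0.1, 0.0, 0.1, -0.0, 0.1]
[1, 0.1, -0.1, 0.0, 0.1, -0.0, 0.1]
[1, 0.1, -0.1, 0.0, 0.1, -0.0, 0.1]
[1, 0.1, -0.1, 0.0, 0.1, -0.0, 0.1]
```

```bash
python3 -m creep '[[[1,0.5,-0.1,0,0,0,0],[1,0.5,-0.2,0,0,0,0],[1,0.5,-0.3,0,0,0,0],[1,0.5,-0.3,0,0,0,0],[1,0.5,-0.4,0,0,0,0],[1,0,0,0,0,0,0],[1,0,0,0,0,0,0],[1,0,0,0,0,0,0]]]' 20
python3 - <<'E'
from h import *
bx(-30,50,4)
c=optics.read_camera("scene"); P=pts(c); Q=(P-H); X,Y,Z=Q@EX,Q@EY,Q[...,2]
k=(c["depth"]>0)&(X>-.11)&(X<.09)&(abs(Y)>.05)&(abs(Y)<.085)&(Z>.024)&(Z<.1)
for a in np.arange(-.1,.09,.01):
    r=k&(X>=a)&(X<a+.01)
    if r.any(): print((a*1000).round(),r.sum(), np.percentile(Z[r],[10,50,90]).round(4))
E
```

```text
t: 24.7
tool_pos: [0.4446, 0.0977, 0.0752]
orientation: [-1.573, -0.138, 0.206]
force: [-2.4, 0.0, 1.4]
opening: 0.0006
corner [-0.0692 -0.0003  0.0282]
pos [0.4446 0.0977 0.0752] head 12.55 open 0.0006 F [-2.4  0.   1.4] t 24.7
[1, 1.0, -0.6, 0.0, 0.1, -0.0, -0.6]
[1, 1.0, -0.6, 0.0, 0.1, -0.0, -0.6]
[1, 1.0, -0.6, 0.0, 0.1, -0.0, -0.6]
[1, 1.0, -0.6, 0.0, 0.1, -0.0, -0.6]
-80.0 3 [0.0458 0.0461 0.0501]
-70.0 204 [0.0372 0.0432 0.048 ]
-60.0 252 [0.0258 0.032  0.0396]
-50.0 77 [0.0249 0.0644 0.0677]
30.0 1 [0.0243 0.0243 0.0243]
```

```bash
python3 -m creep '[[[1,0.8,-0.5,0,0,0,-0.6],[1,0.8,-0.6,0,0,0,-0.6],[1,0.8,-0.6,0,0,0,-0.6],[1,0.8,-0.6,0,0,0,-0.6],[1,0,0,0,0,0,0],[1,0,0,0,0,0,0],[1,0,0,0,0,0,0],[1,0,0,0,0,0,0]]]' 20
python3 - <<'E'
from h import *
bx(-50,52,4)
c=optics.read_camera("scene"); P=pts(c); Q=(P-H); X,Y,Z=Q@EX,Q@EY,Q[...,2]
k=(c["depth"]>0)&(X>-.11)&(X<.09)&(abs(Y)>.05)&(abs(Y)<.085)&(Z>.024)&(Z<.1)
for a in np.arange(-.1,.09,.01):
    r=k&(X>=a)&(X<a+.01)
    if r.any(): print((a*1000).round(),r.sum(), np.percentile(Z[r],[10,50,90]).round(4))
E
```

```text
t: 25.55
tool_pos: [0.4659, 0.1025, 0.0969]
orientation: [-1.572, -0.151, 0.195]
force: [-2.4, 0.1, 3.4]
opening: 0.0008
corner [-0.0473 -0.0003  0.0499]
pos [0.4659 0.1025 0.0969] head 12.6 open 0.0008 F [-2.4  0.1  3.4] t 25.55
[1, -0.1, -0.0, 0.0, 0.1, -0.0, -0.4]
[1, -0.1, -0.1, 0.0, 0.1, -0.0, -0.4]
[1, -0.1, -0.1, 0.0, 0.1, -0.0, -0.4]
[1, -0.1, -0.1, 0.0, 0.1, -0.0, -0.4]
-60.0 1 [0.07 0.07 0.07]
-50.0 275 [0.0426 0.0532 0.0736]
-40.0 391 [0.0275 0.0386 0.0762]
-30.0 87 [0.0764 0.0783 0.0803]
-20.0 16 [0.0778 0.0793 0.0809]
```

The cover is following now, with its lip at Z≈80 mm. I'll continue over the top.

```bash
python3 -m creep '[[[1,0.8,-0.6,0,0,0,-0.6],[1,0.9,-0.6,0,0,0,-0.6],[1,0.9,-0.3,0,0,0,-0.4],[1,0.9,-0.1,0,0,0,0],[1,0.9,0,0,0,0,0],[1,0,0,0,0,0,0],[1,0,0,0,0,0,0],[1,0,0,0,0,0,0]]]' 20
python3 - <<'E'
from h import *
bx(4,67,2)
c=optics.read_camera("scene"); P=pts(c); Q=(P-H); X,Y,Z=Q@EX,Q@EY,Q[...,2]
k=(c["depth"]>0)&(X>-.11)&(X<.12)&(abs(Y)>.05)&(abs(Y)<.085)&(Z>.024)&(Z<.1)
for a in np.arange(-.1,.12,.01):
    r=k&(X>=a)&(X<a+.01)
    if r.any(): print((a*1000).round(),r.sum(), np.percentile(Z[r],[10,50,90]).round(4))
E
```

```text
t: 26.4
tool_pos: [0.5141, 0.1133, 0.1144]
orientation: [-1.568, -0.176, 0.17]
force: [-2.9, -0.5, 3.7]
opening: 0.0005
corner [ 0.0021 -0.0003  0.0674]
pos [0.5141 0.1133 0.1144] head 12.61 open 0.0005 F [-2.9 -0.5  3.7] t 26.4
[1, 0.1, 0.0, 0.0, 0.1, -0.0, 0.1]
[1, 0.1, 0.0, 0.0, 0.1, -0.0, 0.1]
-30.0 23 [0.0246 0.0257 0.0291]
-20.0 91 [0.0269 0.0325 0.0364]
-10.0 5 [0.0622 0.0853 0.0856]
-0.0 127 [0.0834 0.0858 0.088 ]
10.0 177 [0.0797 0.0826 0.0853]
20.0 184 [0.0748 0.0784 0.0813]
30.0 13 [0.0773 0.0777 0.0799]
```

```bash
python3 -m creep '[[[1,0.8,0,0,0,0,0],[1,0.8,0.1,0,0,0,0],[1,0.8,0.2,0,0,0,0],[1,0.8,0.4,0,0,0,0],[1,0.8,0.5,0,0,0,0],[1,0,0,0,0,0,0],[1,0,0,0,0,0,0],[1,0,0,0,0,0,0]]]' 20
python3 - <<'E'
from h import *
bx(55,44,2)
c=optics.read_camera("scene"); P=pts(c); Q=(P-H); X,Y,Z=Q@EX,Q@EY,Q[...,2]
k=(c["depth"]>0)&(X>-.11)&(X<.12)&(abs(Y)>.05)&(abs(Y)<.085)&(Z>.024)&(Z<.1)
for a in np.arange(-.1,.12,.01):
    r=k&(X>=a)&(X<a+.01)
    if r.any(): print((a*1000).round(),r.sum(), np.percentile(Z[r],[10,50,90]).round(4))
E
```

```text
t: 27.25
tool_pos: [0.5576, 0.1232, 0.1023]
orientation: [-1.568, -0.177, 0.169]
force: [-1.4, -0.4, 4.2]
opening: 0.0003
corner [ 0.0466 -0.0002  0.0553]
pos [0.5576 0.1232 0.1023] head 12.61 open 0.0003 F [-1.4 -0.4  4.2] t 27.25
[1, 0.4, 0.6, 0.0, 0.1, -0.0, 0.1]
[1, 0.4, 0.6, 0.0, 0.1, -0.0, 0.1]
-20.0 14 [0.0276 0.0289 0.0306]
-10.0 31 [0.0321 0.0341 0.0362]
-0.0 31 [0.0383 0.0402 0.0416]
10.0 33 [0.0438 0.0459 0.0477]
20.0 34 [0.0498 0.0514 0.0538]
30.0 33 [0.0554 0.0578 0.0596]
40.0 36 [0.0612 0.0629 0.0655]
50.0 247 [0.0578 0.0638 0.0681]
60.0 314 [0.0445 0.051  0.058 ]
70.0 9 [0.0457 0.0466 0.0484]
```

```bash
python3 -m creep '[[[1,0.5,0.5,0,0,0,0],[1,0.4,0.6,0,0,0,0],[1,0.4,0.6,0,0,0,0],[1,0.3,0.6,0,0,0,0],[1,0.1,0.3,0,0,0,0],[1,0,0.2,0,0,0,0],[1,0,0.2,0,0,0,0],[1,0,0.2,0,0,0,0]]]' 20
python3 - <<'E'
from h import *
bx(66,30,1)
c=optics.read_camera("scene"); P=pts(c); Q=(P-H); X,Y,Z=Q@EX,Q@EY,Q[...,2]
k=(c["depth"]>0)&(X>-.0)&(X<.075)&(abs(Y)>.05)&(abs(Y)<.085)&(Z>.024)&(Z<.1)
print(np.polyfit(X[k],Z[k],1))
E
```

```text
t: 28.1
tool_pos: [0.5807, 0.1284, 0.077]
orientation: [-1.566, -0.188, 0.157]
force: [-15.6, -3.0, 27.3]
opening: 0.0004
corner [ 0.0704 -0.0003  0.03  ]
pos [0.5807 0.1284 0.077 ] head 12.61 open 0.0004 F [-15.6  -3.   27.3] t 28.1
[1, -0.4, -0.0, 0.0, 0.3, -0.1, 1.1]
[0.00133519 0.03144228]
```

The cover is shut (face slope 0.001 rad), but I'm pressing with 27 N. I'll ease off.

```bash
python3 -m creep '[[[1,-0.1,0.1,0,0,0,0],[1,0,0.1,0,0,0,0],[1,0,0.1,0,0,0,0],[1,0,0.1,0,0,0,0],[1,0,0.1,0,0,0,0],[1,0,0.1,0,0,0,0],[1,0,0.1,0,0,0,0],[1,0,0.1,0,0,0,0]]]' 20
python3 - <<'E'
from h import *
for _ in range(3):
    c=optics.read_camera("scene"); s,_m=st(); print(s["t"],s["force"].round(1),corner(),abs(s["dq"]).max().round(4))
P=pts(c); Q=(P-H); X,Y,Z=Q@EX,Q@EY,Q[...,2]
k=(c["depth"]>0)&(X>-.0)&(X<.075)&(abs(Y)>.05)&(abs(Y)<.085)&(Z>.024)&(Z<.1)
print(np.polyfit(X[k],Z[k],1))
cv2.imwrite("pics/end.png",cv2.resize(c["frame"][190:390,150:430],None,fx=2.8,fy=2.8)[:,:,::-1])
E
```

```text
t: 28.95
tool_pos: [0.5806, 0.1284, 0.0772]
orientation: [-1.567, -0.191, 0.155]
force: [-6.3, -0.3, 12.6]
opening: 0.0004
29.0 [-6.9 -0.8 12.1] [ 0.0702 -0.0002  0.0302] 0.0019
29.05 [-6.9 -1.3 12.2] [ 0.0702 -0.0002  0.0302] 0.0019
29.1 [-7.  -0.5 12. ] [ 0.0702 -0.0002  0.0302] 0.0018
[-0.00261938  0.03158467]
```

View pics/end.png

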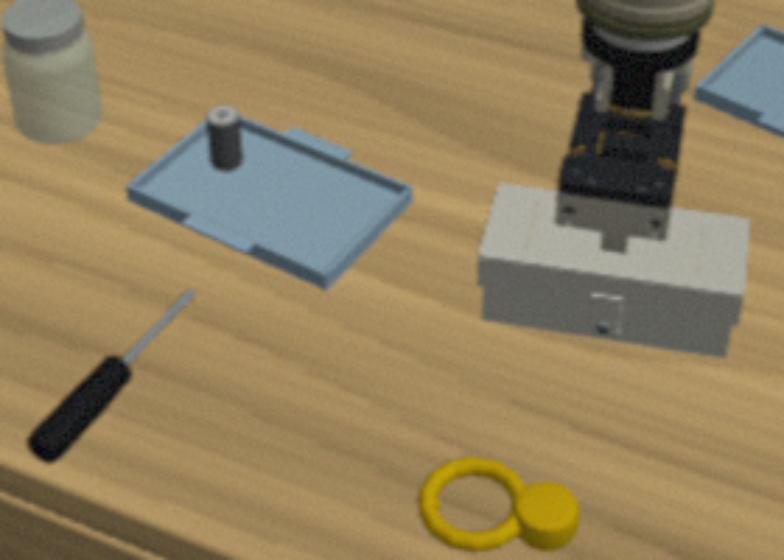

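The cover is shut flat with the fingers on it at (612,235), and the spare battery stands upright in the tray at (225,140). The screwdriver, rattle and jar look undisturbed. The press holds steady at about 12 N down, so I'll hand it in.

```bash
python3 -c "
from plant import robot
print(robot.close_job())"
```

```text
the job is handed in; nothing more can be done
None
```

The job is handed in at about 29 s: all four wells hold a battery and the gripper is still holding the cover shut. I moved two batteries from the tray into the two empty wells, and the third stands upright in the tray.

- **Batteries:** before closing, all four tops measured z ≈ 0.055 m (fully home), nubs up. They were not visible after closing.
- **Cover:** it lies flat, within about 0.003 rad of shut by depth image. The arm was at rest and pressing steadily, about 12 N down and 7 N sideways.
- **What went wrong:** on the first try the fingers passed over the cover's edge without moving it. I went back and repeated the push lower. At the moment of closing the push briefly read about 31 N, under the 60 N limit, before I eased it off.
- **Other objects:** the jar, rattle and screwdriver look untouched in the last picture. The camera was outside that crop, so I did not recheck it, but the arm never went near it.

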